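# Make up two assembly kits on their shadow boards

### The arm

A 6-joint arm with a two-finger parallel gripper is mounted at the origin on a cart in front of the work surface, level with it; the furniture and walls round the work are solid. World frame = base frame: x ahead of the robot, y to its left, z up, the work surface at z = 0. Lengths are in m, angles in rad, forces in N, time in s.
With the tool pointing down it reaches from about 0.375 to 0.9 m from the base axis. Payload 3.1 kg.
Tool frame: the origin (TCP) lies between the finger pads; the fingertips stand 8 mm ahead of it and the grasp point (between the pads) lies 11 mm behind it; z points along the fingers, y is the line along which they close (so a half turn about z gives the same grasp; the last joint's range is limited). The gripper opens to 87 mm and grips with 3 to 60 N. Pads are 19 mm wide; open, the fingers measure 117 mm over their backs; the gripper's body (75 mm by 190 mm) begins 51 mm behind the grasp point.
Start: joints at [1.161, 0.527, 1.433, -0, 1.181, -0.178], TCP at [0.143, 0.608, 0.231] pointing down, gripper open.
Joint ranges: [-3.08, 3.08], [-0.75, 2.2], [0.22, 2.44], [-1.43, 4.57], [0, 2.65], [-2.85, 2.85]. Speed limits (rad/s): [2.79, 2.79, 3.14, 3.14, 3.14, 3.14].

### API

Orientations are given as a unit quaternion [x, y, z, w].
In Python, from rig import robot, vision, job gives the robot as it stands.
- The arm moves only by the shell command python3 -m handwheel 'ROWS' [OPENING] [FORCE]. ROWS is JSON, a list of rows, each a list of 4 numbers: the shift along the tool's x, y, z as a fraction of full scale, then the turn about the tool's z as a fraction of full scale. A call has 1 to 20 rows; each row is the pose to reach, as a shift and turn from the pose commanded when the call began, along the tool's axes at that moment, turning the shorter way round; what a row does not reach only later rows make up. Full scale, the value 1, is 300 mm for a shift and 2 pi rad for a turn. A row lasts 1/12 s, in which the tool goes at most 41.7 mm and 7.16 degrees, less where a joint would pass 70% of its speed; a pose out of reach is approached as far as the arm can. A call with a number of a shift or a turn outside -1 to 1 is refused whole. A call with a gripper value outside its range is refused whole. OPENING is the opening in per cent of the stroke, from 0 (shut) to 100 (fully open), set as the call begins (- or left out, the last holds). The fingers move at their own pace and stop on an object; FORCE is the grip in N (left out, the last holds). Time passes only in rows, so rows that repeat a pose let the fingers close. It gives the time, the measured TCP pose, the force, the opening and the grip force at its end, in the units of the state.
- robot.get_obs(): the state, without advancing time (a new reading comes with each control period).
- vision.camera(name): name is "side" or "top"; returns a dict with "frame" (480x640x3 uint8, red, green, blue), "K" (3x3 intrinsics, pixels), "cam_to_world" (4x4, takes a point from camera to world coordinates). Camera axes: x right, y down, z forward; pixel columns grow to the right and rows downward; lengths in m; the calibration is good to about 2 mm. A picture is of the moment at which its call begins. There is no depth.
- job.hand_in(): hands the job in; it is judged then, once.
Trained networks look in the newest picture that a camera, given by its name, has taken for a name from the list of things; names that differ only in an ending like _2 or _b are one class to them, and where a whole thing is asked for, a point or a joint stands for the part that bears it (a point fixed in the world has none). Each returns a list of dicts, best first, with "conf" (0 to 1); they miss things now and then, are a little off and sometimes report something else, mostly with a low value. They report only what shows in the picture. A call takes as long as a camera call. They do not tell look-alikes from the thing itself.
- vision.look_for(camera, label): "point" ([row, column] in pixels, amid what is visible of it).
- vision.outline_of(camera, label): "mask" (480x640 bool, what is visible of it) and "point" ([row, column] in pixels, amid what is visible of it).
The state is a dict: "time": time; "q": joint angles; "joint_velocities": joint speeds; "joint_torque": joint torques, N m; "position": TCP position; "tool_rot": TCP orientation; "ft_force": force on the tool from outside, world axes, zero at the start; "moment": the same for the moment, N m; "grip_width": finger opening in m; "grip_force": force on a finger pad.
Only numpy, scipy, OpenCV 4.12 (cv2) and the standard library are available. Lean on these libraries where they do the work, as an engineer would, in place of code of your own. Each camera call takes 0.05 s, during which the arm holds its last target. There are 200 camera calls.

### The job

Make up the two assembly kits from the parts on the black mat: on the board with three round outlines, stand the small flange on the largest outline, the brass bush on the middle one and the tall thin steel bush on the smallest; on the board with two outlines, lay the gear on the large outline and stand the short steel bush on the small one. Each part sits centred on its outline, flat on the board and the same way up as it lies now. Leave the large flange where it lies.

Things in the scene. Friction and masses are not known exactly. Their poses are not given: they have to be found in the camera images.
- flange_small_center (a point): small turned steel flange, a round disc of 53 mm diameter with a raised hub, 15 mm high in all; take it across the rim: the rim's upright edge is the lowest 5 mm, above it it tapers to the hub. This point is its centre, half-way up (7.5 mm above its underside). z up. Starts on the black rubber mat between the boards (mat top at z = 12 mm).
- brass_bush_center (a point): brass-coloured bush (upright tube), 32 mm diameter, 34 mm high. This point is its centre, half-way up (17 mm above its underside). z up. Starts on the black rubber mat between the boards (mat top at z = 12 mm).
- tall_bush_center (a point): tall thin steel bush, 22 mm diameter, 45 mm high. This point is its centre, half-way up (22.5 mm above its underside). z up. Starts on the black rubber mat between the boards (mat top at z = 12 mm).
- gear_center (a point): steel spur gear lying flat, 69 mm across the teeth, 12 mm thick, with a 28 mm round hub standing 10 mm above its face (22 mm high in all); take it by the hub, with the fingertips just above the face. This point is on its axis, half-way up (11 mm above its underside, 1 mm below the face). z up. Starts on the black rubber mat between the boards (mat top at z = 12 mm).
- short_bush_center (a point): short steel bush, 28 mm diameter, 28 mm high. This point is its centre, half-way up (14 mm above its underside). z up. Starts on the black rubber mat between the boards (mat top at z = 12 mm).
- flange_large_center (a point): large turned steel flange, 77 mm diameter, 20 mm high, belonging to neither kit: leave it where it lies. This point is its centre, half-way up. z up. Starts on the black rubber mat between the boards (mat top at z = 12 mm). (Mind the bench itself: a see-through end panel closes its left end at y = 0.454 m, from x = 0.41 m back, up to z = 0.78 m.)
- board3: kit board with three outlines: a grey plate 240 x 96 mm on a black base, top at z = 15 mm, fixed. Origin at the centre of its underside, x along its length (roughly away from the robot), y across, z up. The flat black round outlines lie on the centre line (y = 0) of its top: diameter 60 mm at x = -78 mm (small flange), 40 mm at x = +2 mm (brass bush), 29 mm at x = +80 mm (tall bush).
- board2: kit board with two outlines: a grey plate 180 x 96 mm on a black base, top at z = 15 mm, fixed. Origin at the centre of its underside, x along its length (roughly away from the robot), y across, z up. The flat black round outlines lie on the centre line (y = 0) of its top: diameter 77 mm at x = -40 mm (gear), 34 mm at x = +55 mm (short bush).
Mind the look-alikes: they are no part of the job. What is shaped like the part that bears flange_small_center but turquoise is not meant. What is shaped like the part that bears tall_bush_center but red is not meant.

How it is judged:
By the outcome, as a careful person would: the job done as asked, in the order asked, and still so for the second after the job is handed in, with the robot touching nothing.
It also fails if it takes over 99 s, if anything falls off the work surface, if the arm or the gripper's body presses on something with over 40 N, if the wrist force passes 120 N, or if a joint passes its speed limit or range.

## Working session

There is one attempt and no reset: what is moved stays moved. The work goes in short steps, Python scripts to look and compute and a shell command to move; the robot and the scene stay as the last step left them, time stands still between calls to the robot, and variables do not carry over. Pictures are saved under pics/ and viewed, at most 14 in all, crops included, and the job is handed in when it is done.

```bash
mkdir -p pics; ls
cat > h.py <<'E'
import numpy as np, cv2
from rig import robot, vision, job
def shot(n,f=None):
    c=vision.camera(n)
    if f: cv2.imwrite('pics/'+f,c['frame'][:,:,::-1])
    return c
def px2w(c,rc,z):
    d=c['cam_to_world'][:3,:3]@np.linalg.inv(c['K'])@[rc[1],rc[0],1]; o=c['cam_to_world'][:3,3]
    return o+d*(z-o[2])/d[2]
def w2px(c,p):
    T=np.linalg.inv(c['cam_to_world']); q=c['K']@(T[:3,:3]@p+T[:3,3]); return q[[1,0]]/q[2]
E
python3 - <<'E'
from h import *
o=robot.get_obs(); print(o['position'],o['tool_rot'],o['grip_width'],o['time'])
for n in('top','side'):
    c=shot(n,n+'0.png'); print(n,c['cam_to_world'].round(3),c['K'].round(0))
    for l in['flange_small_center','brass_bush_center','tall_bush_center','gear_center','short_bush_center','flange_large_center','board3','board2']:
        print(l,[(np.round(d['point']),round(d['conf'],2),px2w(c,d['point'],.025).round(3)[:2]) for d in vision.look_for(n,l)])
E
```

```text
pics
[0.14265217 0.60777257 0.22957372] [ 1.15144358e-01  9.93348178e-01 -1.03441374e-03 -3.21894593e-04] 0.08700309060492034 0.0
top [[-1.800e-02 -9.760e-01  2.180e-01  3.120e-01]
 [-1.000e+00  1.800e-02 -1.000e-03  3.000e-03]
 [-3.000e-03 -2.180e-01 -9.760e-01  1.205e+00]
 [ 0.000e+00  0.000e+00  0.000e+00  1.000e+00]] [[607.   0. 319.]
 [  0. 607. 252.]
 [  0.   0.   1.]]
flange_small_center [(array([200., 435.]), 0.71, array([ 0.678, -0.235])), (array([308., 352.]), 0.6, array([ 0.462, -0.059]))]
brass_bush_center [(array([323., 282.]), 0.67, array([0.436, 0.077]))]
tall_bush_center [(array([202., 348.]), 0.58, array([ 0.678, -0.058])), (array([201., 231.]), 0.44, array([0.684, 0.178]))]
gear_center [(array([200., 284.]), 0.65, array([0.683, 0.071]))]
short_bush_center [(array([251., 284.]), 0.62, array([0.578, 0.072]))]
flange_large_center [(array([261., 352.]), 0.73, array([ 0.555, -0.063]))]
board3 [(array([278., 203.]), 0.85, array([0.528, 0.233])), (array([289., 433.]), 0.81, array([ 0.497, -0.221]))]
board2 [(array([278., 203.]), 0.85, array([0.528, 0.233])), (array([289., 
[... 337 characters left out ...]
.444, -0.062])), (array([216., 360.]), 0.47, array([0.676, 0.069]))]
brass_bush_center [(array([241., 236.]), 0.9, array([0.444, 0.081]))]
tall_bush_center [(array([250., 391.]), 0.59, array([ 0.679, -0.038])), (array([184., 343.]), 0.59, array([0.692, 0.18 ]))]
gear_center [(array([217., 358.]), 0.7, array([0.671, 0.068]))]
short_bush_center [(array([241., 234.]), 0.38, array([0.44 , 0.084]))]
flange_large_center [(array([281., 333.]), 0.98, array([ 0.556, -0.071]))]
board3 [(array([372., 336.]), 0.92, array([ 0.487, -0.234])), (array([196., 257.]), 0.86, array([0.521, 0.203]))]
board2 [(array([372., 336.]), 0.92, array([ 0.487, -0.234])), (array([196., 257.]), 0.86, array([0.521, 0.203]))]
```

View pics/top0.png

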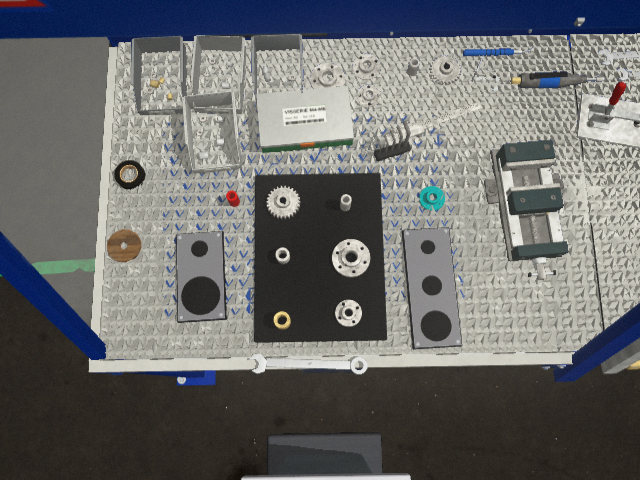

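View pics/side0.png

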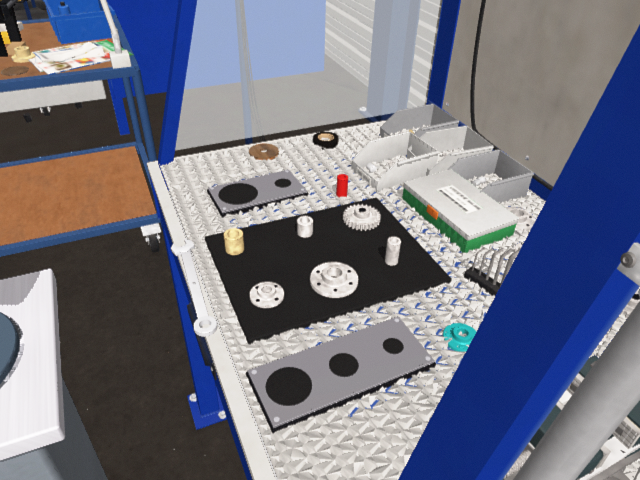

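The top view shows the mat parts: gear (283,201), tall bush (346,202), short bush (282,255), large flange (351,258), brass (282,320), small flange (348,313). Board3 is on the right with outlines at (428,247), (432,285), (436,325), and board2 is on the left with outlines at (200,248), (201,295). The red bush and the turquoise flange lie off the mat. The side view shows the same layout.

```bash
cat > meas.py <<'E'
from h import *
from scipy.optimize import least_squares
# name: list of (radius, z) rims above underside ; guess xy
P={'flange_small':([(.0265,0),(.0265,.005),(.013,.015)],(.455,-.06)),'brass':([(.016,0),(.016,.034)],(.436,.077)),
'tall':([(.011,0),(.011,.045)],(.675,-.055)),'gear':([(.0345,0),(.0345,.012),(.014,.022)],(.68,.07)),
'short':([(.014,0),(.014,.028)],(.575,.072)),'flange_large':([(.0385,0),(.0385,.006),(.018,.02)],(.555,-.065))}
t=np.linspace(0,2*np.pi,60)
def hull(c,rims,xy,z0):
    p=[w2px(c,np.array([xy[0]+r*np.cos(a),xy[1]+r*np.sin(a),z0+z]))[::-1] for r,z in rims for a in t]
    return cv2.convexHull(np.array(p,np.float32))
def cen(h):
    m=cv2.moments(h); return np.array([m['m10'],m['m01']])/m['m00'],m['m00']
def part(c,name,z0,guess=None,rng=None):
    rims,g=P[name]; g=np.array(guess if guess is not None else g)
    m=np.array(c['frame']).max(2)>70
    cs,_=cv2.findContours(m.astype(np.uint8),cv2.RETR_EXTERNAL,cv2.CHAIN_APPROX_NONE)
    k0,A=cen(hull(c,rims,g,z0))
    best=min((x for x in cs if .5*A<cv2.contourArea(x)<1.6*A),key=lambda x:np.linalg.norm(x.mean((0,1))-k0),default=None)
    if best is None: return None
    k,a=cen(cv2.convexHull(best))
    s=least_squares(lambda x:cen(hull(c,rims,x,z0))[0]-k,g,x_scale=.01,diff_step=1e-3)
    return s.x.round(4),round(a/A,2)
def blobs(c,world,r):  # dark disc near world guess
    m=(c['frame'].max(2)<60).astype(np.uint8)
    u=w2px(c,np.array([*world,.015]))[::-1]
    cs,_=cv2.findContours(m,cv2.RETR_EXTERNAL,cv2.CHAIN_APPROX_NONE)
    h=hull(c,[(r,0)],world,.015);A=cen(h)[1]
    l=[x for x in cs if .6*A<cv2.contourArea(x)<1.4*A]
    if not l: return None
    b=min(l,key=lambda x:np.linalg.norm(x.mean((0,1))-u)); k,a=cen(b)
    return px2w(c,k[::-1],.015)[:2].round(4),round(a/A,2)
O={'o60':((.42,-.23),.03),'o40':((.50,-.22),.02),'o29':((.58,-.22),.0145),'o77':((.485,.23),.0385),'o34':((.58,.23),.017)}
E
python3 - <<'E'
from meas import *
for n in('top','side'):
    c=shot(n);print(n)
    for k in P: print(k,part(c,k,.012))
    r={}
    for k,(w,rr) in O.items(): r[k]=blobs(c,w,rr);print(k,r[k])
    print(np.linalg.norm(r['o60'][0]-r['o40'][0]),np.linalg.norm(r['o29'][0]-r['o40'][0]),np.linalg.norm(r['o77'][0]-r['o34'][0]))
E
```

```text
top
flange_small None
brass None
tall None
gear None
short None
flange_large (array([ 0.3589, -0.5534]), 1.91)
o60 (array([ 0.4256, -0.2224]), 0.87)
o40 (array([ 0.5056, -0.219 ]), 0.81)
o29 (array([ 0.5836, -0.2155]), 0.73)
o77 (array([0.494, 0.239]), 0.91)
o34 (array([0.5893, 0.2435]), 0.78)
0.08007221740404104 0.0780784861533572 0.09540618428592566
side
flange_small None
brass None
tall None
gear None
short None
flange_large None
o60 (array([ 0.4246, -0.2226]), 0.88)
o40 (array([ 0.5049, -0.2184]), 0.85)
o29 (array([ 0.5831, -0.2146]), 0.78)
o77 (array([0.4924, 0.2393]), 0.83)
o34 (array([0.588 , 0.2452]), 0.65)
0.08040976308881904 0.07829227292651549 0.09578188764061811
```

```bash
sed -i '/>70/,/findContours/s/RETR_EXTERNAL/RETR_LIST/' meas.py
python3 - <<'E'
from meas import *
for n in('top','side'):
    c=shot(n);print(n)
    for k in P: print(k,part(c,k,.012))
E
```

```text
top
flange_small (array([ 0.4542, -0.0522]), 0.99)
brass (array([0.4406, 0.0771]), 0.97)
tall (array([ 0.6746, -0.0522]), 0.94)
gear (array([0.6831, 0.0742]), 0.96)
short (array([0.57  , 0.0756]), 0.94)
flange_large (array([ 0.5646, -0.0608]), 1.0)
side
flange_small (array([ 0.4532, -0.0507]), 1.03)
brass (array([0.4874, 0.2182]), 1.44)
tall (array([ 0.6739, -0.0504]), 1.01)
gear (array([0.6815, 0.0759]), 0.99)
short (array([ 0.6802, -0.0412]), 1.19)
flange_large (array([ 0.564 , -0.0579]), 1.03)
```

```bash
cat > go.py <<'E'
import sys; from h import *
from scipy.spatial.transform import Rotation as R
o=robot.get_obs(); r=R.from_quat(o['tool_rot']).as_matrix()
print(round(o['time'],2),o['position'].round(4),'w',round(o['grip_width'],4),'gf',round(o['grip_force'],1),'yaw',np.degrees(np.arctan2(r[0,1],r[1,1])).round(2))
for a in sys.argv[1:]:
    t=np.array(eval(a)); print(a,(r.T@(t-o['position'])/.3).round(4))
E
python3 -m handwheel '[[-0.1,-0.12,0,-0.01],[-0.2,-0.25,0,-0.02],[-0.35,-0.42,0,-0.0367],[-0.715,-0.859,0,-0.0367],[-0.715,-0.859,0,-0.0367],[-0.715,-0.859,0,-0.0367],[-0.715,-0.859,0,-0.0367],[-0.715,-0.859,0,-0.0367],[-0.715,-0.859,0,-0.0367],[-0.715,-0.859,0,-0.0367],[-0.715,-0.859,0,-0.0367],[-0.715,-0.859,0,-0.0367]]' 100
python3 go.py .44,-.0,.12 .4537,-.0515,.12
```

```text
time: 2.1
position: [0.2925, 0.3095, 0.2307]
tool_rot: [-0.001, 1.0, 0.0, 0.0]
ft_force: [0.0, -0.1, -0.1]
grip_width: 0.0871
grip_force: 0.0
2.1 [0.2925 0.3095 0.2307] w 0.0871 gf 0.0 yaw -0.06
.44,-.0,.12 [-0.4905 -1.0323  0.3684]
.4537,-.0515,.12 [-0.536  -1.204   0.3683]
```

```bash
python3 -m handwheel '[[-0.1,-0.1,0,0],[-0.536,-1,0.2,0],[-0.536,-1,0.3,0],[-0.536,-1,0.368,0],[-0.536,-1,0.368,0],[-0.536,-1,0.368,0],[-0.536,-1,0.368,0],[-0.536,-1,0.368,0],[-0.536,-1,0.368,0],[-0.536,-1,0.368,0],[-0.536,-1,0.368,0],[-0.536,-1,0.368,0]]' >/dev/null
python3 -m handwheel '[[0,-0.204,0,0],[0,-0.204,0,0],[0,-0.204,0,0],[0,-0.204,0,0],[0,-0.204,0,0],[0,-0.204,0,0]]'
python3 - <<'E'
from meas import *
shot('side','side1.png')
c=shot('top','top1.png'); print(part(c,'flange_small',.012))
E
python3 go.py .4537,-.0515,.0215
```

```text
time: 3.6
position: [0.4529, -0.0509, 0.1204]
tool_rot: [-0.001, 1.0, 0.0, -0.0]
ft_force: [-0.1, -0.2, 0.2]
grip_width: 0.0871
grip_force: 0.0
(array([ 0.4455, -0.1703]), 1.0)
3.7 [ 0.4532 -0.0514  0.1203] w 0.0872 gf 0.0 yaw -0.1
.4537,-.0515,.0215 [-0.0018 -0.0004  0.3293]
```

View pics/side1.png

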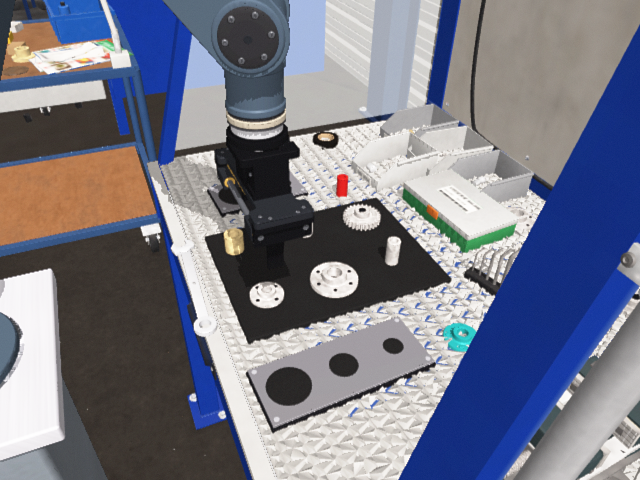

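The side view shows the gripper above the mat, with its fingers at about (265,275) just behind the small flange (267,294). That fits a hover 12 cm up. Descending.

```bash
python3 -m handwheel '[[0,0,0.1,0],[0,0,0.2,0],[-0.0015,0,0.29,0],[-0.0015,0,0.31,0],[-0.0015,0,0.328,0],[-0.0015,0,0.328,0],[-0.0015,0,0.328,0],[-0.0015,0,0.328,0]]' 75
python3 go.py .4537,-.0515,.0211
```

```text
time: 4.37
position: [0.4548, -0.0529, 0.0229]
tool_rot: [0.0, 1.0, -0.0, 0.001]
ft_force: [-0.5, 0.5, 0.2]
grip_width: 0.0655
grip_force: 0.0
4.37 [ 0.4548 -0.0529  0.0229] w 0.0655 gf 0.0 yaw 0.0
.4537,-.0515,.0211 [0.0036 0.0047 0.0059]
```

```bash
python3 -m handwheel '[[0,0,0.005,0],[0,0,0.005,0],[0,0,0.005,0]]' 75
python3 -m handwheel '[[0,0,0,0],[0,0,0,0],[0,0,0,0],[0,0,0,0],[0,0,0,0],[0,0,0,0],[0,0,0,0],[0,0,0,0]]' 45 25
python3 go.py
```

```text
time: 4.62
position: [0.4543, -0.0529, 0.0208]
tool_rot: [0.0, 1.0, -0.0, 0.001]
ft_force: [0.7, 0.4, 0.3]
grip_width: 0.0654
grip_force: 0.0
time: 5.28
position: [0.4539, -0.0527, 0.0204]
tool_rot: [0.0, 1.0, -0.0, 0.0]
ft_force: [-0.2, -0.5, 5.3]
grip_width: 0.0502
grip_force: 26.2
5.28 [ 0.4539 -0.0527  0.0204] w 0.0502 gf 26.2 yaw 0.02
```

```bash
python3 -m handwheel '[[0,0,-0.01,0],[0,0,-0.05,0],[0,0,-0.1,0],[0,0,-0.2,0],[0,0,-0.25,0],[0,0,-0.25,0],[0,0,-0.25,0],[0,0,-0.25,0]]'
python3 - <<'E'
from meas import *
c=shot('side'); f=c['frame'][150:400,150:450]; cv2.imwrite('pics/s2.png',cv2.resize(f[:,:,::-1],None,fx=2,fy=2))
E
python3 go.py .425,-.2225,.0954 .425,-.2225,.0238
```

```text
time: 5.95
position: [0.4532, -0.0525, 0.0944]
tool_rot: [0.0, 1.0, 0.0, -0.001]
ft_force: [-0.6, 0.1, -2.5]
grip_width: 0.0499
grip_force: 25.0
6.0 [ 0.453  -0.0524  0.0941] w 0.05 gf 25.0 yaw 0.01
.425,-.2225,.0954 [ 0.0933 -0.5669 -0.0046]
.425,-.2225,.0238 [ 0.0927 -0.5671  0.2341]
```

View pics/s2.png

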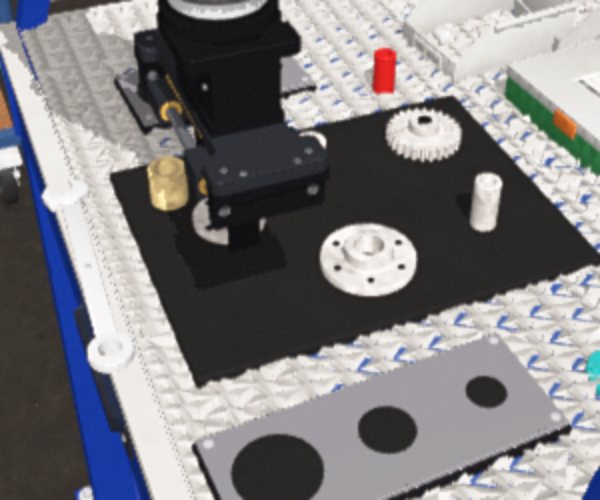

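The flange hangs level between the fingers above the mat. The board3 outlines are clear at crop (278,470), (387,430) and (487,391).

```bash
python3 -m handwheel '[[0.01,-0.06,0,0],[0.03,-0.17,0,0],[0.05,-0.29,0,0],[0.07,-0.41,0,0],[0.085,-0.51,0,0],[0.093,-0.567,0,0],[0.093,-0.567,0.05,0],[0.093,-0.567,0.12,0],[0.093,-0.567,0.18,0],[0.093,-0.567,0.21,0],[0.093,-0.567,0.215,0],[0.093,-0.567,0.215,0],[0.093,-0.567,0.215,0],[0.093,-0.567,0.215,0]]'
python3 go.py .425,-.2225,.0238
```

```text
time: 7.17
position: [0.4265, -0.2231, 0.0313]
tool_rot: [-0.0, 1.0, -0.0, 0.001]
ft_force: [0.5, 0.7, -1.7]
grip_width: 0.0501
grip_force: 25.0
7.17 [ 0.4265 -0.2231  0.0313] w 0.0501 gf 25.0 yaw -0.01
.425,-.2225,.0238 [0.0052 0.0019 0.0251]
```

```bash
python3 -m handwheel '[[0.003,0.001,0.01,0],[0.003,0.001,0.018,0],[0.003,0.001,0.023,0],[0.003,0.001,0.023,0],[0.003,0.001,0.023,0],[0.003,0.001,0.023,0]]'
python3 go.py .425,-.2225,.0238
```

```text
time: 7.67
position: [0.4252, -0.2226, 0.0239]
tool_rot: [0.0, 1.0, -0.0, 0.0]
ft_force: [-0.2, -0.1, -2.1]
grip_width: 0.0501
grip_force: 25.0
7.67 [ 0.4252 -0.2226  0.0239] w 0.0501 gf 25.0 yaw 0.01
.425,-.2225,.0238 [0.0005 0.0003 0.0003]
```

```bash
python3 -m handwheel '[[0.0005,0,0.002,0],[0.0005,0,0.003,0],[0.0005,0,0.003,0]]'
python3 -m handwheel '[[0,0,0,0],[0,0,0,0],[0,0,0,0],[0,0,0,0]]' 75
python3 -m handwheel '[[0,0,-0.02,0],[0,0,-0.06,0],[0,0,-0.15,0],[0,0,-0.27,0],[0,0,-0.34,0],[0,0,-0.34,0]]' 75
python3 go.py .440,.0775,.12 .440,.0775,.034
```

```text
time: 7.92
position: [0.4252, -0.2227, 0.0234]
tool_rot: [0.0, 1.0, -0.0, 0.0]
ft_force: [-0.3, -0.2, 3.4]
grip_width: 0.0503
grip_force: 26.8
time: 8.25
position: [0.4261, -0.2241, 0.0235]
tool_rot: [0.0, 1.0, -0.001, 0.001]
ft_force: [-0.2, -3.2, 5.2]
grip_width: 0.0638
grip_force: 2.7
time: 8.75
position: [0.4268, -0.2236, 0.1287]
tool_rot: [-0.0, 1.0, -0.002, 0.003]
ft_force: [1.0, -1.1, 0.1]
grip_width: 0.0656
grip_force: 0.0
8.75 [ 0.4268 -0.2236  0.1287] w 0.0656 gf 0.0 yaw 0.0
.440,.0775,.12 [-0.0439  1.0038  0.0247]
.440,.0775,.034 [-0.0423  1.0051  0.3113]
```

```bash
python3 -m handwheel '[[-0.005,0.1,0,0],[-0.043,1,0,0],[-0.043,1,0,0],[-0.043,1,0,0],[-0.043,1,0,0],[-0.043,1,0,0],[-0.043,1,0,0],[-0.043,1,0,0],[-0.043,1,0,0],[-0.043,1,0,0],[-0.043,1,0,0],[-0.043,1,0,0]]' 70
python3 - <<'E'
from meas import *
for n in('top','side'):
    c=shot(n,n+'3.png');
    # flange on board: threshold bright vs board
    u=w2px(c,np.array([.425,-.2225,.02])).astype(int);print(u)
    f=c['frame'][u[0]-40:u[0]+40,u[1]-40:u[1]+40]; cv2.imwrite('pics/%s3c.png'%n,cv2.resize(f[:,:,::-1],None,fx=6,fy=6))
a=[cv2.imread('pics/%s3c.png'%n) for n in('top','side')]; cv2.imwrite('pics/b3.png',cv2.resize(np.hstack(a),(800,400)))
E
python3 go.py .440,.0775,.12 .440,.0775,.026
```

```text
time: 9.75
position: [0.4378, 0.0764, 0.1246]
tool_rot: [0.001, 1.0, -0.0, -0.0]
ft_force: [-0.1, 0.2, -0.4]
grip_width: 0.0612
grip_force: 0.0
[325 436]
[383 288]
9.85 [0.438  0.0762 0.1248] w 0.0609 gf 0.0 yaw 0.15
.440,.0775,.12 [-0.0068  0.0043  0.0159]
.440,.0775,.026 [-0.0069  0.0044  0.3293]
```

View pics/b3.png

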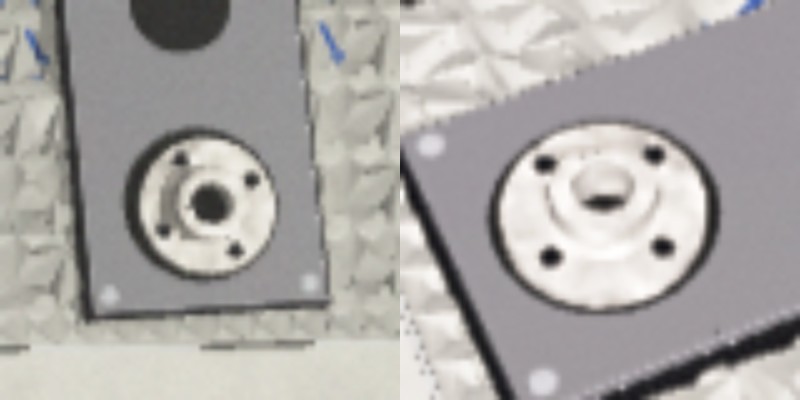

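The crops show the flange flat on the 60 mm outline. In the top crop, a dark crescent on the left (+y) shows it sits about 3 mm too far to -y. Measuring it.

```bash
sed -i 's/rng=None)/thr=70)/; s/max(2)>70/min(2)>thr/' meas.py
python3 - <<'E'
from meas import *
for n in('top','side'):
    c=shot(n)
    for t in (165,180): print(n,part(c,'flange_small',.015,(.425,-.2225),t))
    u=w2px(c,np.array([.46,-.245,.015])).astype(int);print(c['frame'][u[0],u[1]])
E
```

```text
top (array([ 0.4255, -0.2246]), 0.89)
top (array([ 0.4252, -0.2249]), 0.87)
[153 151 151]
side (array([ 0.4241, -0.2233]), 0.96)
side (array([ 0.4242, -0.2232]), 0.94)
[159 154 158]
```

It is about 1.3 mm off because the arm drifted while releasing with its tips touching. Re-seating it with the fingertips held slightly clear of the board.

```bash
python3 -m handwheel '[[0.005,-0.1,0,0],[0.043,-1,0,0],[0.043,-1,0,0],[0.043,-1,0,0],[0.043,-1,0,0],[0.043,-1,0,0],[0.043,-1,0,0],[0.043,-1,0.1,0],[0.043,-1,0.2,0],[0.043,-1,0.23,0],[0.043,-1,0.25,0],[0.043,-1,0.25,0],[0.043,-1,0.25,0],[0.043,-1,0.25,0],[0.043,-1,0.25,0],[0.043,-1,0.25,0]]' 85
python3 go.py .4252,-.2222,.0245
```

```text
time: 11.28
position: [0.4257, -0.2224, 0.051]
tool_rot: [-0.0, 1.0, -0.001, 0.001]
ft_force: [0.4, 0.1, -0.4]
grip_width: 0.0739
grip_force: 0.0
11.28 [ 0.4257 -0.2224  0.051 ] w 0.0739 gf 0.0 yaw -0.05
.4252,-.2222,.0245 [0.0017 0.0009 0.0883]
```

```bash
python3 -m handwheel '[[0.0015,0,0.04,0],[0.0015,0,0.07,0],[0.0015,0,0.088,0],[0.0015,0,0.088,0],[0.0015,0,0.088,0],[0.0015,0,0.088,0]]' 85
python3 -m handwheel '[[0,0,0,0],[0,0,0,0],[0,0,0,0],[0,0,0,0],[0,0,0,0],[0,0,0,0],[0,0,0,0]]' 50 6
python3 go.py .4252,-.2225,.0245
python3 -m handwheel '[[0,0,0,0],[0,0,0,0],[0,0,0,0],[0,0,0,0]]' 85
python3 -m handwheel '[[0,0,-0.02,0],[0,0,-0.06,0],[0,0,-0.15,0],[0,0,-0.27,0],[0,0,-0.34,0],[0,0,-0.34,0],[0,0,-0.34,0]]' 75 20
python3 go.py .440,.0775,.12
```

```text
time: 11.78
position: [0.4246, -0.2225, 0.0235]
tool_rot: [0.0, 1.0, 0.0, -0.0]
ft_force: [-1.4, 0.2, 0.8]
grip_width: 0.0745
grip_force: 0.1
time: 12.37
position: [0.4246, -0.2226, 0.0235]
tool_rot: [0.0, 1.0, -0.0, 0.0]
ft_force: [-0.0, -0.6, -0.2]
grip_width: 0.0513
grip_force: 6.0
12.37 [ 0.4246 -0.2226  0.0235] w 0.0513 gf 6.0 yaw 0.01
.4252,-.2225,.0245 [-0.0021  0.0004 -0.0032]
time: 12.7
position: [0.4245, -0.2225, 0.0236]
tool_rot: [0.0, 1.0, -0.0, 0.0]
ft_force: [-0.7, 0.6, 0.8]
grip_width: 0.0693
grip_force: 0.0
time: 13.28
position: [0.4252, -0.223, 0.1271]
tool_rot: [0.0, 1.0, -0.001, 0.001]
ft_force: [-0.2, 0.7, -0.2]
grip_width: 0.0654
grip_force: 0.0
13.28 [ 0.4252 -0.223   0.1271] w 0.0654 gf 0.0 yaw 0.01
.440,.0775,.12 [-0.0493  1.0017  0.0212]
```

Clean release. Next is the brass bush.

```bash
python3 -m handwheel '[[-0.005,0.1,0,0],[-0.047,1,0,0],[-0.047,1,0,0],[-0.047,1,0,0],[-0.047,1,0,0],[-0.047,1,0,0],[-0.047,1,0,0],[-0.047,1,0,0],[-0.047,1,0.02,0],[-0.047,1,0.02,0],[-0.047,1,0.02,0],[-0.047,1,0.02,0],[-0.047,1,0.02,0]]' 65
python3 - <<'E'
from meas import *
for n in('top','side'):
    c=shot(n); print(n,part(c,'flange_small',.015,(.425,-.2225),165))
E
python3 go.py .440,.0775,.027
```

```text
time: 14.37
position: [0.4387, 0.0762, 0.1193]
tool_rot: [0.001, 1.0, -0.0, -0.0]
ft_force: [0.7, -0.4, 0.5]
grip_width: 0.0568
grip_force: 0.0
top (array([ 0.4256, -0.2245]), 0.89)
side (array([ 0.4241, -0.223 ]), 0.95)
14.47 [0.4389 0.0763 0.1195] w 0.0566 gf 0.0 yaw 0.14
.440,.0775,.027 [-0.0038  0.0039  0.3084]
```

```bash
python3 -m handwheel '[[-0.004,0.004,0.08,0],[-0.004,0.004,0.18,0],[-0.004,0.004,0.26,0],[-0.004,0.004,0.3,0],[-0.004,0.004,0.308,0],[-0.004,0.004,0.308,0],[-0.004,0.004,0.308,0]]' 65
python3 -m handwheel '[[0,0,0,0],[0,0,0,0],[0,0,0,0],[0,0,0,0],[0,0,0,0],[0,0,0,0],[0,0,0,0],[0,0,0,0]]' 20 20
python3 go.py
python3 -m handwheel '[[0,0,-0.01,0],[0,0,-0.05,0],[0,0,-0.1,0],[0,0,-0.2,0],[0,0,-0.25,0],[0,0,-0.25,0],[0,0,-0.25,0],[0,0,-0.25,0]]'
python3 go.py .505,-.2180,.1
```

```text
time: 15.05
position: [0.4404, 0.0783, 0.0276]
tool_rot: [0.001, 1.0, -0.0, 0.0]
ft_force: [-0.3, -0.2, 0.1]
grip_width: 0.0566
grip_force: 0.0
time: 15.72
position: [0.4402, 0.0787, 0.0276]
tool_rot: [0.0, 1.0, -0.0, 0.0]
ft_force: [-0.1, -0.6, 6.5]
grip_width: 0.0309
grip_force: 20.0
15.72 [0.4402 0.0787 0.0276] w 0.0309 gf 20.0 yaw 0.01
time: 16.38
position: [0.4392, 0.0787, 0.1016]
tool_rot: [0.0, 1.0, 0.0, -0.001]
ft_force: [0.1, 0.6, -1.3]
grip_width: 0.0308
grip_force: 20.0
16.38 [0.4392 0.0787 0.1016] w 0.0308 gf 20.0 yaw 0.01
.505,-.2180,.1 [-0.2194 -0.9889  0.005 ]
```

```bash
python3 -m handwheel '[[-0.02,-0.06,0,0],[-0.04,-0.18,0,0],[-0.07,-0.31,0,0],[-0.1,-0.44,0,0],[-0.13,-0.57,0,0],[-0.16,-0.7,0,0],[-0.18,-0.82,0,0],[-0.2,-0.91,0,0],[-0.21,-0.97,0,0],[-0.216,-0.987,0,0],[-0.216,-0.987,0.08,0],[-0.216,-0.987,0.15,0],[-0.216,-0.987,0.2,0],[-0.216,-0.987,0.2,0],[-0.216,-0.987,0.2,0],[-0.216,-0.987,0.2,0],[-0.216,-0.987,0.2,0]]'
python3 go.py .505,-.218,.0306
```

```text
time: 17.8
position: [0.5051, -0.2173, 0.0429]
tool_rot: [-0.0, 1.0, -0.0, 0.001]
ft_force: [0.8, -0.9, -0.7]
grip_width: 0.0313
grip_force: 20.0
17.8 [ 0.5051 -0.2173  0.0429] w 0.0313 gf 20.0 yaw -0.02
.505,-.218,.0306 [ 0.0005 -0.0024  0.041 ]
```

```bash
python3 -m handwheel '[[0,-0.002,0.015,0],[0,-0.002,0.03,0],[0,-0.002,0.037,0],[0,-0.002,0.04,0],[0,-0.002,0.04,0],[0,-0.002,0.04,0]]'
python3 go.py .505,-.218,.0306
```

```text
time: 18.3
position: [0.5046, -0.2181, 0.0306]
tool_rot: [0.0, 1.0, -0.0, 0.0]
ft_force: [-0.3, 1.6, 4.1]
grip_width: 0.031
grip_force: 20.0
18.3 [ 0.5046 -0.2181  0.0306] w 0.031 gf 20.0 yaw 0.02
.505,-.218,.0306 [-0.0014  0.0002 -0.    ]
```

```bash
python3 -m handwheel '[[0,0,0,0],[0,0,0,0],[0,0,0,0],[0,0,0,0]]' 60
python3 -m handwheel '[[0,0,-0.02,0],[0,0,-0.06,0],[0,0,-0.15,0],[0,0,-0.27,0],[0,0,-0.34,0],[0,0,-0.34,0],[0,0,-0.34,0]]'
python3 go.py .674,-.0513,.12
```

```text
time: 18.63
position: [0.5047, -0.2181, 0.03]
tool_rot: [0.0, 1.0, -0.0, 0.0]
ft_force: [0.0, -0.4, 0.0]
grip_width: 0.0482
grip_force: 0.0
time: 19.22
position: [0.5056, -0.2186, 0.1344]
tool_rot: [0.0, 1.0, -0.001, 0.002]
ft_force: [0.2, -0.9, -0.5]
grip_width: 0.0521
grip_force: 0.0
19.22 [ 0.5056 -0.2186  0.1344] w 0.0521 gf 0.0 yaw 0.0
.674,-.0513,.12 [-0.5611  0.558   0.0487]
```

```bash
python3 -m handwheel '[[-0.06,0.06,0,0],[-0.561,0.558,0,0],[-0.561,0.558,0,0],[-0.561,0.558,0,0],[-0.561,0.558,0.02,0],[-0.561,0.558,0.047,0],[-0.561,0.558,0.047,0],[-0.561,0.558,0.047,0],[-0.561,0.558,0.047,0],[-0.561,0.558,0.047,0],[-0.561,0.558,0.047,0],[-0.561,0.558,0.047,0]]'
python3 - <<'E'
from meas import *
o=[]
for n in('top','side'):
    c=shot(n); u=w2px(c,np.array([.465,-.222,.02])).astype(int)
    f=c['frame'][u[0]-45:u[0]+45,u[1]-45:u[1]+45]; o.append(cv2.resize(f[:,:,::-1],(400,400),interpolation=cv2.INTER_CUBIC))
    m=cv2.inRange(cv2.cvtColor(c['frame'],cv2.COLOR_RGB2HSV),(10,70,60),(40,255,255))
    g=hull(c,P['brass'][0],(.505,-.2185),.015);k0,A=cen(g)
    cs,_=cv2.findContours(m,cv2.RETR_EXTERNAL,cv2.CHAIN_APPROX_NONE)
    b=min((x for x in cs if cv2.contourArea(x)>.4*A),key=lambda x:np.linalg.norm(x.mean((0,1))-k0)); k,a=cen(cv2.convexHull(b))
    s=least_squares(lambda x:cen(hull(c,P['brass'][0],x,.015))[0]-k,(.505,-.2185),x_scale=.01,diff_step=1e-3);print(n,s.x.round(4),a/A)
cv2.imwrite('pics/b4.png',np.hstack(o))
E
python3 go.py .674,-.0513,.030
```

```text
time: 20.22
position: [0.6722, -0.0522, 0.1183]
tool_rot: [0.001, 1.0, -0.0, -0.0]
ft_force: [-0.3, 0.6, 0.2]
grip_width: 0.0524
grip_force: 0.0
top [ 0.5049 -0.2197] 0.9231222286961897
side [ 0.5024 -0.2209] 0.9223252118093067
20.32 [ 0.6726 -0.0519  0.1185] w 0.0518 gf 0.0 yaw 0.11
.674,-.0513,.030 [-0.0047  0.002   0.295 ]
```

View pics/b4.png

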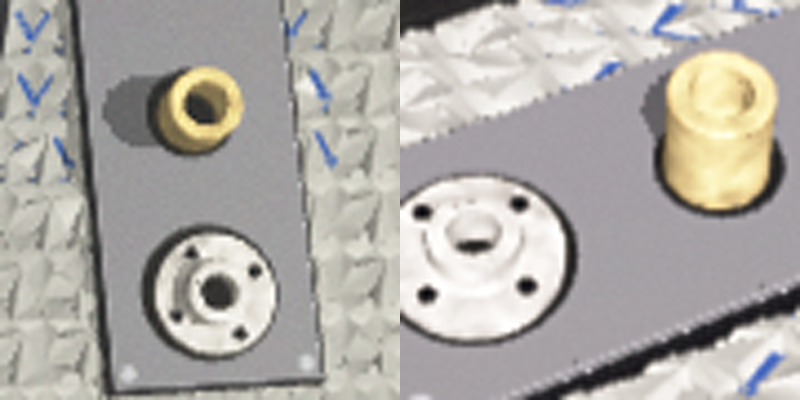

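Both parts stand flat, and the brass bush (200,110 in the crop) is well centred with an even dark ring. The flange is within about 1.5 mm. Next is the tall bush.

```bash
python3 -m handwheel '[[-0.004,0.002,0.08,0],[-0.004,0.002,0.18,0],[-0.004,0.002,0.25,0],[-0.004,0.002,0.287,0],[-0.004,0.002,0.295,0],[-0.004,0.002,0.295,0],[-0.004,0.002,0.295,0]]' 60
python3 -m handwheel '[[0,0,0,0],[0,0,0,0],[0,0,0,0],[0,0,0,0],[0,0,0,0],[0,0,0,0],[0,0,0,0],[0,0,0,0],[0,0,0,0]]' 10 20
python3 go.py
python3 -m handwheel '[[0,0,-0.01,0],[0,0,-0.05,0],[0,0,-0.1,0],[0,0,-0.2,0],[0,0,-0.27,0],[0,0,-0.27,0],[0,0,-0.27,0],[0,0,-0.27,0]]'
python3 go.py .5833,-.2143,.112
```

```text
time: 20.9
position: [0.6752, -0.0505, 0.0308]
tool_rot: [0.0, 1.0, -0.0, 0.001]
ft_force: [-0.4, -0.2, 0.4]
grip_width: 0.0522
grip_force: 0.0
time: 21.65
position: [0.6743, -0.0501, 0.0298]
tool_rot: [0.0, 1.0, -0.0, 0.0]
ft_force: [-1.0, 0.1, 2.0]
grip_width: 0.0215
grip_force: 20.0
21.65 [ 0.6743 -0.0501  0.0298] w 0.0215 gf 20.0 yaw 0.01
time: 22.32
position: [0.6733, -0.0499, 0.1099]
tool_rot: [0.0, 1.0, 0.0, -0.001]
ft_force: [-0.2, -0.1, -2.6]
grip_width: 0.0213
grip_force: 20.0
22.32 [ 0.6733 -0.0499  0.1099] w 0.0213 gf 20.0 yaw 0.01
.5833,-.2143,.112 [ 0.2998 -0.5482 -0.0066]
```

```bash
python3 -m handwheel '[[0.03,-0.06,0,0],[0.09,-0.17,0,0],[0.15,-0.28,0,0],[0.21,-0.39,0,0],[0.26,-0.48,0,0],[0.29,-0.53,0,0],[0.301,-0.548,0,0],[0.301,-0.548,0.08,0],[0.301,-0.548,0.16,0],[0.301,-0.548,0.21,0],[0.301,-0.548,0.22,0],[0.301,-0.548,0.22,0],[0.301,-0.548,0.22,0],[0.301,-0.548,0.22,0],[0.301,-0.548,0.22,0]]'
python3 go.py .5833,-.2143,.0328
```

```text
time: 23.57
position: [0.5848, -0.2146, 0.0457]
tool_rot: [-0.0, 1.0, -0.001, 0.001]
ft_force: [0.4, 0.1, -1.8]
grip_width: 0.0213
grip_force: 20.0
23.57 [ 0.5848 -0.2146  0.0457] w 0.0213 gf 20.0 yaw -0.01
.5833,-.2143,.0328 [0.0051 0.0012 0.0431]
```

```bash
python3 -m handwheel '[[0.003,0.001,0.015,0],[0.003,0.001,0.03,0],[0.003,0.001,0.037,0],[0.003,0.001,0.041,0],[0.003,0.001,0.041,0],[0.003,0.001,0.041,0]]'
python3 go.py .5833,-.2143,.0328
```

```text
time: 24.07
position: [0.5827, -0.214, 0.0328]
tool_rot: [0.0, 1.0, 0.0, -0.0]
ft_force: [-1.8, 1.3, 4.1]
grip_width: 0.0215
grip_force: 20.0
24.07 [ 0.5827 -0.214   0.0328] w 0.0215 gf 20.0 yaw 0.01
.5833,-.2143,.0328 [-0.002  -0.0009  0.0001]
```

```bash
python3 -m handwheel '[[0,0,0,0],[0,0,0,0],[0,0,0,0],[0,0,0,0]]' 60
python3 -m handwheel '[[0,0,-0.02,0],[0,0,-0.06,0],[0,0,-0.15,0],[0,0,-0.27,0],[0,0,-0.34,0],[0,0,-0.34,0],[0,0,-0.34,0]]'
python3 go.py .6823,.0755,.12
```

```text
time: 24.4
position: [0.5831, -0.2143, 0.0321]
tool_rot: [0.0, 1.0, -0.0, 0.0]
ft_force: [0.1, 1.1, -0.1]
grip_width: 0.0406
grip_force: 0.0
time: 24.98
position: [0.5841, -0.2148, 0.1368]
tool_rot: [0.0, 1.0, -0.001, 0.002]
ft_force: [0.2, 0.6, -0.4]
grip_width: 0.0521
grip_force: 0.0
24.98 [ 0.5841 -0.2148  0.1368] w 0.0521 gf 0.0 yaw 0.01
.6823,.0755,.12 [-0.3271  0.9678  0.0551]
```

```bash
python3 -m handwheel '[[-0.03,0.1,0,0],[-0.328,0.968,0,0],[-0.328,0.968,0,0],[-0.328,0.968,0,0],[-0.328,0.968,0,0],[-0.328,0.968,0,0],[-0.328,0.968,0.02,0],[-0.328,0.968,0.053,0],[-0.328,0.968,0.053,0],[-0.328,0.968,0.053,0],[-0.328,0.968,0.053,0],[-0.328,0.968,0.053,0],[-0.328,0.968,0.053,0],[-0.328,0.968,0.053,0]]' 60
python3 - <<'E'
from meas import *
o=[]
for n in('top','side'):
    c=shot(n,n+'5.png'); u=w2px(c,np.array([.56,-.217,.02])).astype(int)
    f=c['frame'][u[0]-45:u[0]+45,u[1]-45:u[1]+45]; o.append(cv2.resize(f[:,:,::-1],(400,400),interpolation=cv2.INTER_CUBIC))
cv2.imwrite('pics/b5.png',np.hstack(o))
E
python3 go.py .6823,.0755,.0337
```

```text
time: 26.15
position: [0.6814, 0.0746, 0.1187]
tool_rot: [0.001, 1.0, -0.0, 0.0]
ft_force: [0.5, -0.5, -0.1]
grip_width: 0.0521
grip_force: 0.0
26.25 [0.6815 0.075  0.1188] w 0.0525 gf 0.0 yaw 0.11
.6823,.0755,.0337 [-0.0025  0.0017  0.2835]
```

View pics/b5.png

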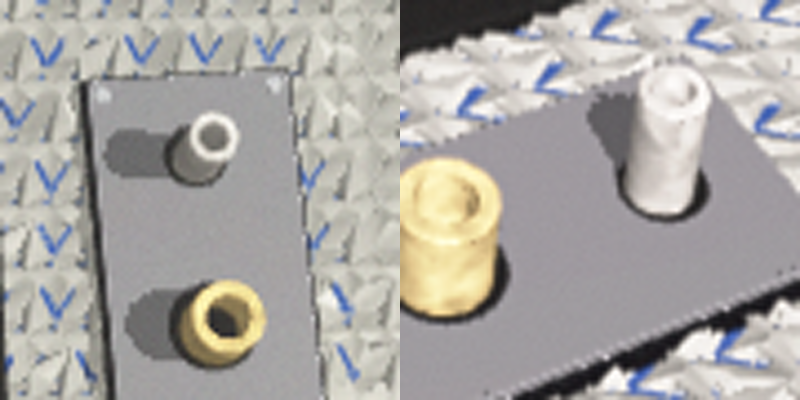

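The tall bush stands upright, centred on its outline (200,160 in the top crop). Next is the gear, by its hub.

```bash
python3 -m handwheel '[[-0.0025,0.002,0.08,0],[-0.0025,0.002,0.18,0],[-0.0025,0.002,0.24,0],[-0.0025,0.002,0.27,0],[-0.0025,0.002,0.28,0],[-0.0025,0.002,0.28,0],[-0.0025,0.002,0.28,0],[-0.0025,0.002,0.28,0]]' 60
python3 -m handwheel '[[0,0,0,0],[0,0,0,0]]'
python3 go.py .6823,.0755,.0337
```

```text
time: 26.92
position: [0.6835, 0.0767, 0.036]
tool_rot: [0.0, 1.0, -0.0, 0.002]
ft_force: [0.7, -0.4, 0.6]
grip_width: 0.0522
grip_force: 0.0
time: 27.08
position: [0.6829, 0.0768, 0.0356]
tool_rot: [0.0, 1.0, -0.0, 0.001]
ft_force: [0.9, -0.3, 0.2]
grip_width: 0.0524
grip_force: 0.0
27.08 [0.6829 0.0768 0.0356] w 0.0524 gf 0.0 yaw 0.01
.6823,.0755,.0337 [ 0.0022 -0.0043  0.0062]
```

```bash
python3 -m handwheel '[[0,-0.002,0.004,0],[0,-0.002,0.004,0],[0,-0.002,0.004,0]]'
python3 -m handwheel '[[0,-0.002,0,0],[0,0,0,0],[0,0,0,0],[0,0,0,0],[0,0,0,0],[0,0,0,0],[0,0,0,0],[0,0,0,0],[0,0,0,0]]' 15 35
python3 go.py
python3 -m handwheel '[[0,0,-0.01,0],[0,0,-0.03,0],[0,0,-0.08,0],[0,0,-0.15,0],[0,0,-0.22,0],[0,0,-0.26,0],[0,0,-0.26,0],[0,0,-0.26,0],[0,0,-0.26,0]]'
python3 go.py .4932,.2392,.112
```

```text
time: 27.33
position: [0.6821, 0.0762, 0.0332]
tool_rot: [0.0, 1.0, -0.0, 0.0]
ft_force: [0.0, 0.1, -0.4]
grip_width: 0.0524
grip_force: 0.0
time: 28.08
position: [0.6821, 0.0762, 0.0331]
tool_rot: [0.0, 1.0, -0.0, -0.0]
ft_force: [-0.5, -0.2, 0.1]
grip_width: 0.0257
grip_force: 35.0
28.08 [0.6821 0.0762 0.0331] w 0.0257 gf 35.0 yaw 0.01
time: 28.83
position: [0.681, 0.0762, 0.11]
tool_rot: [0.0, 1.0, 0.0, -0.001]
ft_force: [-1.0, -1.1, -3.8]
grip_width: 0.0256
grip_force: 34.9
28.83 [0.681  0.0762 0.11  ] w 0.0256 gf 34.9 yaw 0.02
.4932,.2392,.112 [ 0.6263  0.543  -0.005 ]
```

```bash
python3 -m handwheel '[[0.06,0.05,0,0],[0.16,0.14,0,0],[0.26,0.23,0,0],[0.36,0.31,0,0],[0.46,0.4,0,0],[0.54,0.47,0,0],[0.6,0.52,0,0],[0.627,0.544,0,0],[0.627,0.544,0.06,0],[0.627,0.544,0.14,0],[0.627,0.544,0.19,0],[0.627,0.544,0.21,0],[0.627,0.544,0.21,0],[0.627,0.544,0.21,0],[0.627,0.544,0.21,0],[0.627,0.544,0.21,0]]'
python3 go.py .4932,.2398,.0363
```

```text
time: 30.17
position: [0.4951, 0.2395, 0.0491]
tool_rot: [0.0, 1.0, 0.0, 0.001]
ft_force: [0.2, 0.4, -2.5]
grip_width: 0.0261
grip_force: 34.9
30.17 [0.4951 0.2395 0.0491] w 0.0261 gf 34.9 yaw 0.03
.4932,.2398,.0363 [0.0064 0.0011 0.0425]
```

```bash
python3 -m handwheel '[[0.004,0.001,0.015,0],[0.004,0.001,0.03,0],[0.004,0.001,0.037,0],[0.004,0.001,0.04,0],[0.004,0.001,0.04,0],[0.004,0.001,0.04,0]]'
python3 go.py .4932,.2398,.0363
```

```text
time: 30.67
position: [0.4929, 0.2398, 0.0361]
tool_rot: [0.0, 1.0, 0.0, 0.0]
ft_force: [0.7, -0.3, -3.3]
grip_width: 0.0259
grip_force: 34.9
30.67 [0.4929 0.2398 0.0361] w 0.0259 gf 34.9 yaw 0.01
.4932,.2398,.0363 [-0.0009  0.0001 -0.0006]
```

Not touching yet, so creep down a little further.

```bash
python3 -m handwheel '[[-0.001,0,0.002,0],[-0.001,0,0.003,0],[-0.001,0,0.003,0],[-0.001,0,0.003,0]]'
```

```text
time: 31.0
position: [0.493, 0.2398, 0.036]
tool_rot: [0.0, 1.0, 0.0, -0.0]
ft_force: [-2.1, -0.7, 5.6]
grip_width: 0.0259
grip_force: 35.1
```

```bash
python3 -m handwheel '[[0,0,0,0],[0,0,0,0],[0,0,0,0],[0,0,0,0],[0,0,0,0]]' 60
python3 -m handwheel '[[0,0,-0.02,0],[0,0,-0.06,0],[0,0,-0.15,0],[0,0,-0.27,0],[0,0,-0.34,0],[0,0,-0.34,0],[0,0,-0.34,0]]'
python3 go.py .5695,.0777,.12
```

```text
time: 31.42
position: [0.4939, 0.2401, 0.0355]
tool_rot: [0.0, 1.0, 0.0, 0.001]
ft_force: [0.4, 1.9, 2.1]
grip_width: 0.049
grip_force: 1.2
time: 32.0
position: [0.4939, 0.2398, 0.1386]
tool_rot: [0.0, 1.0, 0.0, 0.001]
ft_force: [-0.3, -0.7, -0.0]
grip_width: 0.0522
grip_force: 0.0
32.0 [0.4939 0.2398 0.1386] w 0.0522 gf 0.0 yaw 0.01
.5695,.0777,.12 [-0.252  -0.5405  0.0626]
```

```bash
python3 -m handwheel '[[-0.03,-0.06,0,0],[-0.252,-0.54,0,0],[-0.252,-0.54,0,0],[-0.252,-0.54,0,0],[-0.252,-0.54,0.06,0],[-0.252,-0.54,0.06,0],[-0.252,-0.54,0.06,0],[-0.252,-0.54,0.06,0],[-0.252,-0.54,0.06,0],[-0.252,-0.54,0.06,0]]' 65
python3 - <<'E'
from meas import *
o=[]
for n in('top','side'):
    c=shot(n,n+'6.png'); u=w2px(c,np.array([.52,.24,.02])).astype(int)
    for t in(165,180): print(n,part(c,'gear',.015,(.4932,.239),t))
    f=c['frame'][u[0]-45:u[0]+45,u[1]-45:u[1]+45]; o.append(cv2.resize(f[:,:,::-1],(400,400),interpolation=cv2.INTER_CUBIC))
cv2.imwrite('pics/b6.png',np.hstack(o))
E
python3 go.py .5695,.0777,.0250
```

```text
time: 32.83
position: [0.5678, 0.0791, 0.1191]
tool_rot: [-0.001, 1.0, 0.0, -0.001]
ft_force: [-0.4, 0.3, -0.7]
grip_width: 0.0564
grip_force: 0.0
top (array([0.7456, 0.3845]), 1.47)
top (array([0.8193, 0.2301]), 1.64)
side (array([ 0.4235, -0.225 ]), 1.6)
side (array([ 0.4235, -0.225 ]), 1.59)
32.93 [0.5683 0.079  0.1195] w 0.0565 gf 0.0 yaw -0.1
.5695,.0777,.0250 [-0.0041 -0.0044  0.3149]
```

View pics/b6.png

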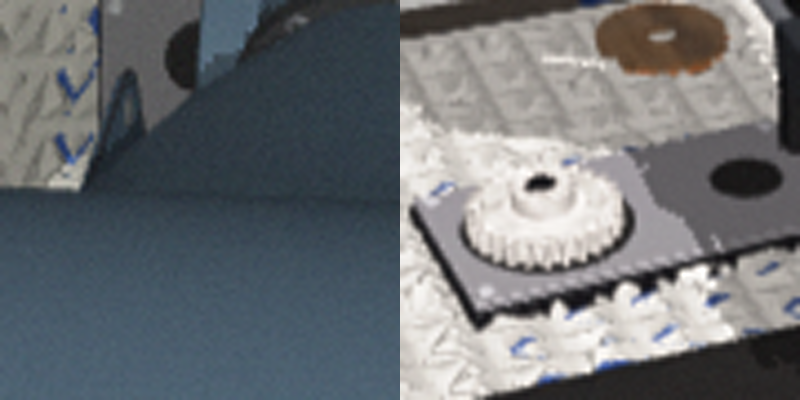

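The arm hides board2 in the top view. The side view shows the gear flat, inside its outline with an even dark rim. Next is the short bush.

```bash
python3 -m handwheel '[[-0.004,-0.004,0.08,0],[-0.004,-0.004,0.18,0],[-0.004,-0.004,0.26,0],[-0.004,-0.004,0.305,0],[-0.004,-0.004,0.315,0],[-0.004,-0.004,0.315,0],[-0.004,-0.004,0.315,0]]' 60
python3 -m handwheel '[[0,0,0,0],[0,0,0,0],[0,0,0,0],[0,0,0,0],[0,0,0,0],[0,0,0,0],[0,0,0,0],[0,0,0,0],[0,0,0,0]]' 15 20
python3 go.py
python3 -m handwheel '[[0,0,-0.01,0],[0,0,-0.05,0],[0,0,-0.1,0],[0,0,-0.2,0],[0,0,-0.27,0],[0,0,-0.27,0],[0,0,-0.27,0],[0,0,-0.27,0]]'
python3 go.py .5887,.2446,.107
```

```text
time: 33.52
position: [0.5705, 0.077, 0.0255]
tool_rot: [-0.0, 1.0, -0.0, 0.001]
ft_force: [-0.5, 0.7, 0.2]
grip_width: 0.0522
grip_force: 0.0
time: 34.27
position: [0.5703, 0.0766, 0.0253]
tool_rot: [0.0, 1.0, 0.0, 0.0]
ft_force: [-1.6, 0.2, 5.6]
grip_width: 0.0274
grip_force: 20.0
34.27 [0.5703 0.0766 0.0253] w 0.0274 gf 20.0 yaw 0.01
time: 34.93
position: [0.5692, 0.0765, 0.1054]
tool_rot: [0.0, 1.0, 0.0, -0.001]
ft_force: [-1.2, 0.7, -0.6]
grip_width: 0.027
grip_force: 20.0
34.93 [0.5692 0.0765 0.1054] w 0.027 gf 20.0 yaw 0.01
.5887,.2446,.107 [-0.065   0.5603 -0.0055]
```

```bash
python3 -m handwheel '[[-0.01,0.06,0,0],[-0.02,0.18,0,0],[-0.03,0.3,0,0],[-0.05,0.42,0,0],[-0.06,0.51,0,0],[-0.062,0.56,0,0],[-0.062,0.56,0.06,0],[-0.062,0.56,0.14,0],[-0.062,0.56,0.2,0],[-0.062,0.56,0.21,0],[-0.062,0.56,0.21,0],[-0.062,0.56,0.21,0],[-0.062,0.56,0.21,0],[-0.062,0.56,0.21,0]]'
python3 go.py .5887,.2446,.0283
```

```text
time: 36.1
position: [0.5896, 0.2444, 0.044]
tool_rot: [0.0, 1.0, 0.0, 0.001]
ft_force: [0.2, 0.3, -1.0]
grip_width: 0.0268
grip_force: 20.0
36.1 [0.5896 0.2444 0.044 ] w 0.0268 gf 20.0 yaw 0.03
.5887,.2446,.0283 [0.003  0.0005 0.0524]
```

```bash
python3 -m handwheel '[[0.001,0,0.015,0],[0.001,0,0.03,0],[0.001,0,0.045,0],[0.001,0,0.05,0],[0.001,0,0.05,0],[0.001,0,0.05,0]]'
python3 go.py .5887,.2446,.0283
```

```text
time: 36.6
position: [0.5882, 0.2445, 0.0283]
tool_rot: [0.0, 1.0, -0.0, -0.0]
ft_force: [-1.6, -0.8, 4.6]
grip_width: 0.0268
grip_force: 20.0
36.6 [0.5882 0.2445 0.0283] w 0.0268 gf 20.0 yaw 0.0
.5887,.2446,.0283 [-0.0015  0.0004  0.    ]
```

Seated. Release, lift, and move to mid-table to look.

```bash
python3 -m handwheel '[[0,0,0,0],[0,0,0,0],[0,0,0,0],[0,0,0,0]]' 60
python3 -m handwheel '[[0,0,-0.02,0],[0,0,-0.06,0],[0,0,-0.15,0],[0,0,-0.27,0],[0,0,-0.4,0],[0,0,-0.5,0],[0.3,-0.5,-0.5,0],[0.4,-0.96,-0.5,0],[0.4,-0.96,-0.5,0],[0.4,-0.96,-0.5,0],[0.4,-0.96,-0.5,0],[0.4,-0.96,-0.5,0],[0.4,-0.96,-0.5,0],[0.4,-0.96,-0.5,0],[0.4,-0.96,-0.5,0],[0.4,-0.96,-0.5,0],[0.4,-0.96,-0.5,0]]'
python3 - <<'E'
from meas import *
o=[]
for n in('top','side'):
    c=shot(n,n+'7.png'); u=w2px(c,np.array([.53,.24,.02])).astype(int)
    for t in(165,180): print(n,part(c,'gear',.015,(.4932,.239),t),part(c,'short',.015,(.588,.244),t))
    f=c['frame'][u[0]-50:u[0]+50,u[1]-50:u[1]+50]; o.append(cv2.resize(f[:,:,::-1],(400,400),interpolation=cv2.INTER_CUBIC))
cv2.imwrite('pics/b7.png',np.hstack(o))
E
```

```text
time: 36.93
position: [0.5882, 0.2445, 0.0274]
tool_rot: [0.0, 1.0, -0.0, -0.0]
ft_force: [0.1, 0.3, -0.4]
grip_width: 0.0459
grip_force: 0.0
time: 38.35
position: [0.4688, -0.0431, 0.1785]
tool_rot: [0.0, 1.0, -0.0, 0.001]
ft_force: [0.4, 0.6, -0.6]
grip_width: 0.0523
grip_force: 0.0
top (array([0.3756, 0.2097]), 1.81) (array([0.5906, 0.2456]), 0.65)
top (array([0.3638, 0.1961]), 0.82) (array([0.5906, 0.2454]), 0.61)
side (array([0.4847, 0.3682]), 1.66) (array([0.6851, 0.1721]), 1.43)
side (array([0.4994, 0.3845]), 0.79) (array([0.6846, 0.1718]), 1.51)
```

View pics/b7.png

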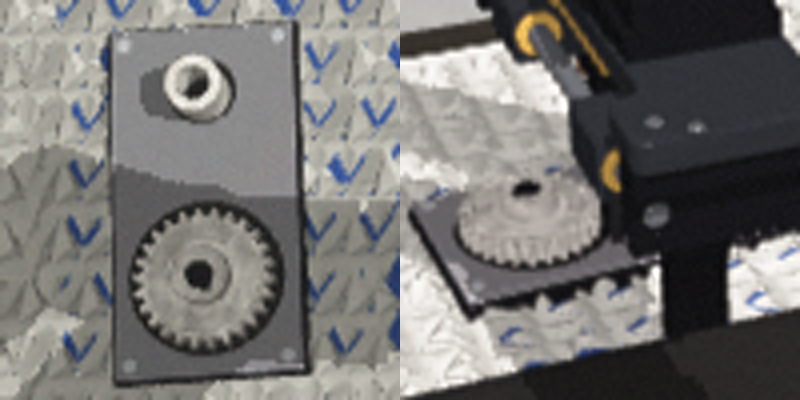

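View pics/top7.png

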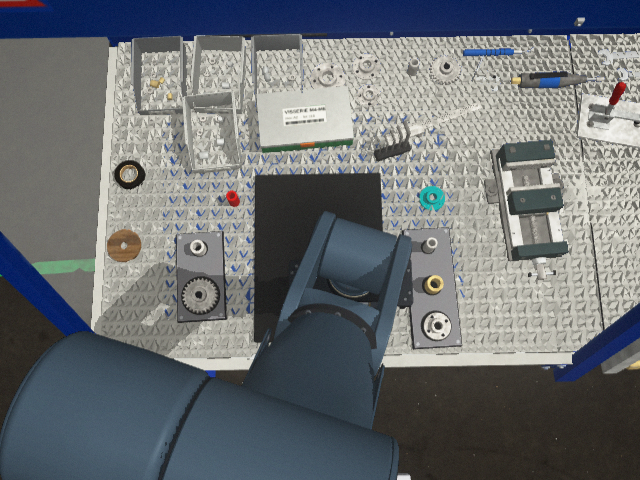

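Gear (198,275) and short bush (198,85) are centred and flat in the crop. The full top view shows both kits complete and the look-alikes untouched. The robot is clear of everything, so I'm handing in.

```bash
python3 -c "
from rig import job; print(job.hand_in())"
```

```text
the job is handed in; nothing more can be done
None
```

Both kits are made up in the order asked and handed in at about 38 s of the 99 s; the hand-in gave no verdict. Pictures showed every part flat on its outline, with the small flange about 1 mm off centre and the large flange and look-alikes not touched.

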